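# Lay a standing niche on its back against the laying board

### The arm

A 6-joint arm with a two-finger parallel gripper is mounted at the origin on the work surface. World frame = base frame: x ahead of the robot, y to its left, z up, the work surface at z = 0. Lengths are in m, angles in rad, forces in N, time in s.
With the tool pointing down it reaches from about 0.35 to 0.975 m from the base axis. Payload 4.9 kg.
Tool frame: the origin (TCP) lies on the front face of the gripper's body, between the roots of the fingers; the fingertips stand ctrl.finger_overhang ahead of it and the grasp point (between the pads) lies 54 mm ahead of it (ctrl.finger_overhang is the distance from the TCP to the fingertips, in m); z points along the fingers, y is the line along which they close (so a half turn about z gives the same grasp; the last joint's range is limited). The gripper opens to 85 mm and grips with 20 to 120 N. Pads are 22 mm wide; open, the fingers measure 114 mm over their backs; the gripper's body (76 mm by 85 mm) begins 54 mm behind the grasp point. The pads swing forward as they close: fully open they stand 13 mm farther back than shut.
Start: joints at [-1.285, 0.053, 1.613, -0, 1.476, -0.119], TCP at [0.246, -0.574, 0.304] pointing down, gripper open.
Joint ranges: [-3.01, 3.01], [-1.01, 2.22], [0.06, 2.58], [-1.02, 4.17], [0.09, 2.62], [-3.14, 3.14]. Speed limits (rad/s): [2.57, 2.57, 3.14, 3.14, 3.14, 3.14].

### API

Orientations are given as a rotation vector (axis times angle).
In Python, from station import ctrl, vision gives the robot as it stands. The module is installed in compiled form; this text tells all that it offers.
- The arm moves only by the tool drive_tool, never from a script. Its argument "rows" is a list of rows, each a list of 2 entries, a list of its own where there are three numbers: the shift along the tool's x, y, z in m, then the turn about the tool's z in rad. A call has 1 to 10 rows; each row shifts and turns the commanded pose from where the row before left it, along the tool's axes as they then stand; what a row does not reach is not made up. A row lasts 1/10 s, in which the tool goes at most 50 mm and 8.59 degrees, less where a joint would pass 70% of its speed; a pose out of reach is approached as far as the arm can. A call with a gripper value outside its range is refused whole. "jaw" is the closure, from 0 (fully open) to 1 (shut), set as the call begins (left out, the last holds). The fingers move at their own pace and stop on an object; "grip_force" is the grip in N (left out, the last holds). Time passes only in rows, so rows that do not move let the fingers close. It gives the time, the measured TCP pose, the force, the opening and the grip force at its end, in the units of the state.
- ctrl.get_obs(): the state, without advancing time (a new reading comes with each control period).
- vision.get_image(name): name is "scene" or "top" or "wrist"; returns a dict with "image" (400x640x3 uint8, blue, green, red), "vertical_fov" (degrees; the focal length in pixels is half the picture's height over the tangent of half this angle, whatever the lens; pixels are square), "cx", "cy" (the principal point, pixels), "R" (3x3) and "t" (3): a world point X has camera coordinates R X + t. Camera axes: x right, y down, z forward; pixel columns grow to the right and rows downward; lengths in m; the calibration is good to about 2 mm. The wrist camera is an equidistant fisheye: a pixel r from the principal point sees the ray r / f radians off the axis. A picture is of the moment at which its call begins. There is no depth.
- ctrl.finish_job(): hands the job in; it is judged then, once.
The state is a dict: "t": time; "q": joint angles; "dq": joint speeds; "effort": joint torques, N m; "tool_pos": TCP position; "tool_rot": TCP orientation; "contact_force": force on the tool from outside, world axes, zero at the start; "wrist_torque": the same for the moment, N m; "opening": finger opening in m; "grip_force": force on a finger pad.
Only numpy, scipy, OpenCV 4.12 (cv2) and the standard library are available. Lean on these libraries where they do the work, as an engineer would, in place of code of your own. Each camera call takes 0.05 s, during which the arm holds its last target. There are 200 camera calls.

### The job

The raw pine niche has to lie on its back so that its inside can be painted. Without lifting it, slide it along the bench until the back of its foot stands square against the near edge of the felt-covered board, then push high on its front so that the edge stops the foot and it tips over backwards and drops onto the felt. Leave it lying flat there, open front up and in line with the board, its whole width on the felt well clear of the board's sides and its foot still at the edge it was tipped over; do not disturb the pail, pot, glue bottle or mallet.

Things in the scene. Friction and masses are not known exactly. Their poses are not given: they have to be found in the camera images.
- niche: loose open-fronted niche of raw pine, upright, 0.45 to 0.75 kg, 180 mm tall, 140 wide (y). Origin: centre of the underside of its foot; x points from its open front to its flat closed back, z up. Foot: slab 130 mm deep (x -65 to +65), 22 thick. Box on it: 85 mm deep (x -20 to +65): flush with the foot at the back, leaving a 45 mm step in front. Centre of mass near x +17, height 80
- niche_step (a point): middle of the front face of the niche's foot (x -65, y 0, height 11 in its frame); the face is 140 mm wide, 22 high, the place to push for sliding. Friction on the bench is about 0.6: a push higher than about 60 mm may tip the niche before its foot is stopped
- niche_heel (a point): middle of the niche's bottom back edge (at x +65, y 0, height 0 in its frame): the edge that has to meet the board
- niche_brow (a point): middle of the face of the brow rail (x -20, y 0, height 150 in the niche's frame), which closes the top of the front: 110 mm wide, heights 132 to 168, flush with the edge of the 12 mm top board above it. Push here towards the niche's +x to tip it. Below, heights 22 to 132, the front is open, 110 mm wide
- board: laying board fixed to the bench: 240 by 240 mm, 16 mm thick, plywood with a grey felt face. Origin: centre of its underside, on the bench; its x points horizontally away from the niche, square to the near edge; the near edge is the upright face at x = -120, on the niche's side, 240 mm long; y runs along it
- board_edge (a point): middle of the top of the board's near edge (x -120, y 0, height 16 in the board's frame), over which the niche is tipped. The niche starts upright on the bench before it, its back towards the edge about 35 to 105 mm away, turned up to 0.25 rad and up to 15 mm off to the side
- pail: bystander: dark steel pail of brushes, 120 mm across, 220 mm tall over the brushes, origin at the centre of its underside
- pot: bystander: terracotta cup, 76 mm across, 85 mm tall, origin at the centre of its underside
- glue: bystander: white bottle, 60 mm across, 160 mm tall, origin at the centre of its underside
- mallet: bystander: wooden mallet lying on the bench, 230 mm long, 64 mm high; origin under the middle of its head, its handle runs 200 mm towards its -x

How it is judged:
On the way:
1. the niche stands upright with the back of its foot square against the board's near edge (within 10 mm and 0.09 rad) (x of niche_heel in the frame of board_edge between -0.01 and 0.006 m and angle between the x axis of niche and the x axis of board, either way round below 0.09 rad and angle between niche's own z axis and vertical below 0.1 rad), for 0.2 s.
At the end, for the whole second after the job is handed in: The niche lies at rest flat on its back on the felt, open front up (within 0.08 rad), its long axis in line with the board's x within 0.17 rad, its heel from 45 mm outside to 20 mm inside the near edge and within 45 mm of the edge's middle, so that its whole width is on the felt (angle between niche's own x axis and vertical above 3.06 rad and angle between the z axis of niche and the x axis of board, either way round below 0.17 rad and z of niche_heel in the frame of board_edge between -0.006 and 0.006 m and x of niche_heel in the frame of board_edge between -0.045 and 0.02 m and y of niche_heel in the frame of board_edge between -0.045 and 0.045 m and linear speed of niche below 0.02 m/s and angular speed of niche below 0.1 rad/s); the robot touches nothing.
It fails at once if a bystander (pail, pot, glue bottle or mallet) is moved by more than 20 mm (distance of any of pail, pot, glue, mallet from where it was at the start of the episode above 0.02 m).
It fails at once if the niche is lifted (its heel more than 60 mm above the bench) (height (world z) of niche_heel above 0.06 m).
It also fails if it takes over 46 s, if anything falls off the work surface, if the arm or the gripper's body presses on something with over 40 N, if the wrist force passes 120 N, or if a joint passes its speed limit or range.

## Working session

There is one attempt and no reset: what is moved stays moved. The work goes in short steps, Python scripts to look and compute and a tool call to move; the robot and the scene stay as the last step left them, time stands still between calls to the robot, and variables do not carry over. Pictures are saved under pics/ and viewed, at most 10 in all, crops included, and the job is handed in when it is done.

Besides the shell and the picture viewer there is one more tool, called after "Request:" by a JSON object that holds its "op" and its "data", one argument or row to a line. drive_tool: Moves the arm, as the interface text tells. Its arguments: {"type":"object","properties":{"rows":{"type":"array","items":{"type":"array"}},"jaw":{"type":"number"},"grip_force":{"type":"number"}},"required":["rows"]}

```bash
mkdir -p pics
cat > h.py <<'E'
import numpy as np, cv2
from station import ctrl, vision
def snap(n,f):
    d=vision.get_image(n); cv2.imwrite(f'pics/{f}.png',d['image'])
    d['f']=200/np.tan(np.radians(d['vertical_fov'])/2); d['R']=np.array(d['R']); d['t']=np.array(d['t'])
    np.save(f'pics/{f}.npy',d,allow_pickle=True); return d
def load(f): return np.load(f'pics/{f}.npy',allow_pickle=True).item()
def back(d,uv,z):
    r=d['R'].T@np.array([(uv[0]-d['cx'])/d['f'],(uv[1]-d['cy'])/d['f'],1]); c=-d['R'].T@d['t']
    return c+r*(z-c[2])/r[2]
def proj(d,X):
    p=d['R']@np.array(X)+d['t']; return d['f']*p[:2]/p[2]+[d['cx'],d['cy']]
E
python3 - <<'E'
from h import *
for n in('top','scene'):
    d=snap(n,n+'0'); print(n,d['f'],d['cx'],d['cy'],-d['R'].T@d['t'],d['R'])
print(ctrl.finger_overhang,ctrl.get_obs())
E
```

```text
top 406.1595027678049 318.1808418384451 200.0829245333396 [ 0.51147659 -0.12913366  1.20305638] [[-0.0190714  -0.99979301 -0.00708648]
 [-0.99784688  0.01947818 -0.06262753]
 [ 0.06275259  0.00587682 -0.99801181]]
scene 373.34926477568354 313.16956104308326 206.9192645997253 [ 1.27672344 -0.43909919  0.79518148] [[ 0.42242833  0.90614062 -0.0215287 ]
 [ 0.61275981 -0.30299972 -0.72987437]
 [-0.667892    0.29512768 -0.68324222]]
0.0726 {'t': 0.1, 'q': array([-1.28500798e+00,  5.33043043e-02,  1.61417670e+00,  2.94869931e-05,
        1.47599429e+00, -1.18965296e-01]), 'dq': array([-0.00166033, -0.00170773, -0.00066239,  0.0001008 ,  0.00118826,
        0.00074666]), 'effort': array([ 3.62870624e-04, -3.94907355e+01, -3.71362710e+01, -1.45904269e-04,
        3.98869146e-03, -7.79135604e-06]), 'tool_pos': array([ 0.24602289, -0.57406907,  0.30276553]), 'tool_rot': array([-3.07563848e+00, -6.31072577e-01,  2.00316727e-04]), 'contact_force': array([-0.15717794, -0.67284126, -0.5936689 ]), 'wrist_torque': array([-0.04211763,  0.01338499,  0.02061954]), 'grip_force': 0.0, 'opening': 0.08534620812331381}
```

View pics/top0.png

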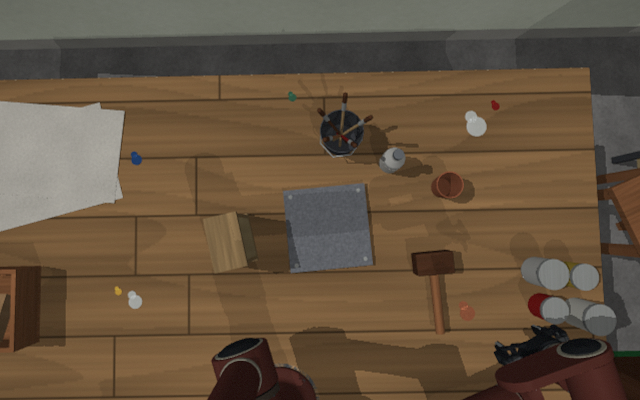

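View pics/scene0.png

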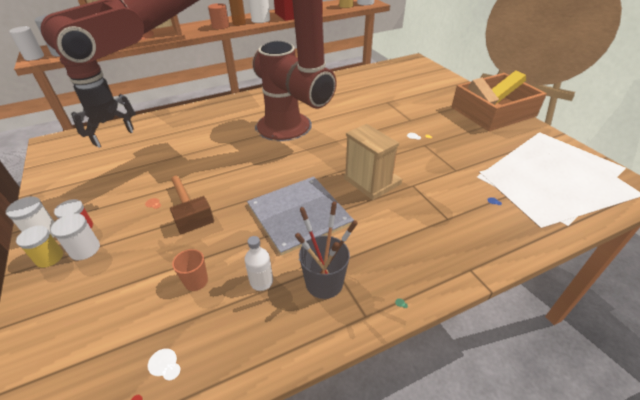

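The top view shows the felt board at about (285-373, 184-272), with the niche to its left at about (205-257, 211-273). Pushing goes along world -y. I'll zoom in for the corners.

Run:
```python
from h import *
i=cv2.imread('pics/top0.png')[175:285,190:385]
cv2.imwrite('pics/c1.png',cv2.resize(i,None,fx=4,fy=4,interpolation=cv2.INTER_CUBIC))
```

```text
(no output)
```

View pics/c1.png

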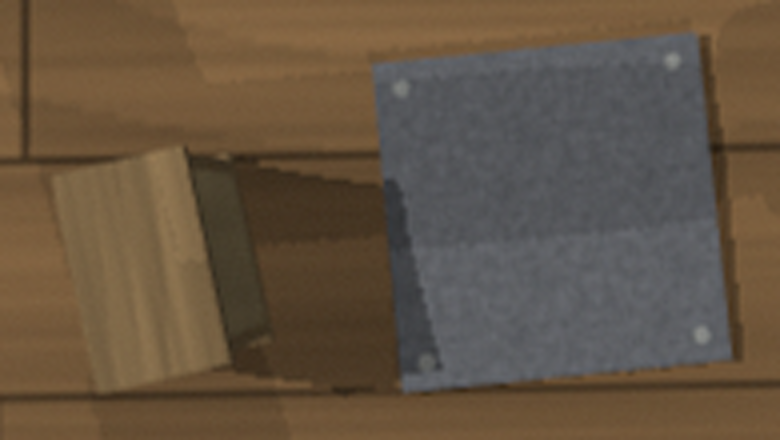

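In the crop, the niche's top board has corners (53,177), (184,147), (231,365), (98,393). The board top has corners (374,64), (697,34), (733,358), (403,393). The dark side facing right is the niche's back.

```bash
cat >> h.py <<'E'
def rect(d,px,z,off=(190,175),s=4.):
    return np.array([back(d,(np.array(p)+.5)/s-.5+off,z) for p in px])
E
python3 - <<'E'
from h import *
d=load('top0')
N=rect(d,[(53,177),(184,147),(231,365),(98,393)],.18)
B=rect(d,[(374,64),(697,34),(733,358),(403,393)],.016)
H=rect(d,[(270,342)],0.)
for n,C in(('N',N),('B',B)):
    print(n,C.round(4).tolist(),[np.linalg.norm(C[i]-C[(i+1)%4]).round(4) for i in range(4)],C.mean(0).round(4))
    for a,b in((0,1),(3,2),(3,0),(2,1)): e=C[b]-C[a]; print(np.arctan2(e[1],e[0]).round(4))
print(H)
def pose(p,C,zz):
    m=C[:,:].mean(0)
# fit rigid yaw
from scipy.optimize import least_squares
def fit(C,loc):
    loc=np.array(loc)
    f=lambda p:(np.c_[p[0]+np.cos(p[2])*loc[:,0]-np.sin(p[2])*loc[:,1],p[1]+np.sin(p[2])*loc[:,0]+np.cos(p[2])*loc[:,1]]-C[:,:2]).ravel()
    s=least_squares(f,[*C.mean(0)[:2],-1.5]); print(s.x.round(4),np.abs(s.fun).max().round(4)); return s.x
# order: far-left (front,+y?) image up = +x world = niche left(y+) 
n=fit(N,[(-.02,.07),(.065,.07),(.065,-.07),(-.02,-.07)])
b=fit(B,[(-.12,.12),(.12,.12),(.12,-.12),(-.12,-.12)])
c,s=np.cos(b[2]),np.sin(b[2]); dx=n[:2]-b[:2]
print('niche in board',c*dx[0]+s*dx[1],-s*dx[0]+c*dx[1],n[2]-b[2])
for q in((.065,0),(-.065,0),(-.02,0)):
    P=n[:2]+[np.cos(n[2])*q[0],np.sin(n[2])*q[0]]; dx=P-b[:2]
    print(q,P,c*dx[0]+s*dx[1],-s*dx[0]+c*dx[1])
E
```

```text
N [[0.534, 0.1685, 0.18], [0.5513, 0.0857, 0.18], [0.4144, 0.0571, 0.18], [0.3986, 0.1405, 0.18]] [np.float64(0.0846), np.float64(0.1399), np.float64(0.0849), np.float64(0.1383)] [0.4746 0.113  0.18  ]
-1.3646
-1.3831
0.2039
0.2057
B [[0.6159, -0.0198, 0.016], [0.6333, -0.2571, 0.016], [0.3972, -0.277, 0.016], [0.3764, -0.0376, 0.016]] [np.float64(0.2379), np.float64(0.237), np.float64(0.2404), np.float64(0.2402)] [ 0.5057 -0.1479  0.016 ]
-1.4976
-1.4844
0.074
0.084
[[0.41356459 0.06103246 0.        ]]
[ 0.47    0.135  -1.3681] 0.0011
[ 0.5057 -0.1479 -1.4914] 0.0016
niche in board -0.2848196111730857 -0.013116295962305048 0.12325186825732914
(0.065, 0) [0.48312327 0.07132783] -0.22031269474346904 -0.005125192612801234
(-0.065, 0) [0.4569565  0.19866714] -0.3493265276027024 -0.021107399311808855
(-0.02, 0) [0.46601423 0.15458815] -0.3046678931514293 -0.015575096992921623
```

Request:
{"op": "drive_tool", "data": {
  "rows": [
    [[0.035, -0.028, 0], 0],
    [[0.035, -0.028, 0], 0],
    [[0.035, -0.028, 0], 0],
    [[0.035, -0.028, 0], 0],
    [[0.035, -0.028, 0], 0],
    [[0.035, -0.028, 0], 0],
    [[0.035, -0.028, 0], 0],
    [[0.035, -0.028, 0], 0],
    [[0.035, -0.028, 0], 0],
    [[0.035, -0.028, 0], 0]
  ]
}}

```text
t: 1.1
tool_pos: [0.4579, -0.1774, 0.3035]
tool_rot: [-3.077, -0.631, 0.0]
contact_force: [0.4, -0.8, 0.4]
opening: 0.0852
grip_force: 0.0
```

Request:
{"op": "drive_tool", "data": {
  "rows": [
    [[0, 0, 0], -0.138],
    [[0, 0, 0], -0.138],
    [[0, 0, 0], -0.138],
    [[0, 0, 0], -0.138],
    [[0, 0, 0], -0.138],
    [[0, 0, 0], -0.138],
    [[0, 0, 0], -0.138],
    [[0, 0, 0], -0.138],
    [[0, 0, 0], -0.142],
    [[0, 0, 0], 0]
  ]
}}

```text
t: 2.1
tool_pos: [0.4573, -0.1791, 0.3033]
tool_rot: [-2.131, -2.307, 0.0]
contact_force: [0.3, -0.4, 0.4]
opening: 0.0854
grip_force: 0.0
```

```bash
cat >> h.py <<'E'
from scipy.spatial.transform import Rotation as Ro
b=np.array([.5057,-.1479,-1.4914]); cb,sb=np.cos(b[2]),np.sin(b[2])
def inb(P): dx=np.array(P[:2])-b[:2]; return np.array([cb*dx[0]+sb*dx[1],-sb*dx[0]+cb*dx[1]])
def st():
    o=ctrl.get_obs(); R=Ro.from_rotvec(o['tool_rot']).as_matrix()
    x=R[:,0]; print('t',round(o['t'],2),'pos',o['tool_pos'].round(4),'inboard',inb(o['tool_pos']).round(4),'xyaw err',round((np.arctan2(x[1],x[0])-b[2]-np.pi+np.pi)%(2*np.pi)-np.pi,4),'F',o['contact_force'].round(1),'open',round(o['opening'],3)); print(R.round(3).tolist())
E
python3 - <<'E'
from h import *
st(); d=snap('wrist','w0'); print(-d['R'].T@d['t'])
E
```

```text
t 2.1 pos [ 0.4573 -0.1791  0.3033] inboard [ 0.0273 -0.0507] xyaw err 0.0003 F [ 0.3 -0.4  0.4] open 0.085
[[-0.08, 0.997, -0.001], [0.997, 0.08, 0.0], [0.001, -0.001, -1.0]]
[ 0.45200785 -0.09804599  0.37284302]
```

Request:
{"op": "drive_tool", "data": {
  "rows": [
    [[0.044, 0.004, 0], 0],
    [[0.044, 0.004, 0], 0],
    [[0.044, 0.004, 0], 0],
    [[0.044, 0.004, 0], 0],
    [[0.044, 0.004, 0], 0],
    [[0.044, 0.004, 0], 0],
    [[0.044, 0.004, 0], 0],
    [[0.044, 0.004, 0], 0],
    [[0.044, 0.004, 0], 0],
    [[0, 0, 0], 0]
  ]
}}

```text
t: 3.15
tool_pos: [0.461, 0.2224, 0.3037]
tool_rot: [-2.126, -2.311, -0.001]
contact_force: [0.3, -0.9, -0.0]
opening: 0.0853
grip_force: 0.0
```

```bash
python3 -c "
from h import *
st()
print(ctrl.finger_overhang)"
```

```text
t 3.15 pos [0.461  0.2224 0.3037] inboard [-0.3726 -0.0152] xyaw err 0.0038 F [ 0.3 -0.9 -0. ] open 0.085
[[-0.083, 0.997, -0.001], [0.997, 0.083, 0.001], [0.001, -0.001, -1.0]]
0.0726
```

Request:
{"op": "drive_tool", "data": {
  "rows": [
    [[0.04, 0.003, 0], 0.004],
    [[0, 0, 0.04], 0],
    [[0, 0, 0.04], 0],
    [[0, 0, 0.04], 0],
    [[0, 0, 0.04], 0],
    [[0, 0, 0.04], 0],
    [[0, 0, 0.01], 0],
    [[0, 0, 0.009], 0],
    [[0, 0, 0], 0],
    [[0, 0, 0], 0]
  ]
}}

```text
t: 4.15
tool_pos: [0.4631, 0.2589, 0.087]
tool_rot: [2.135, 2.302, 0.005]
contact_force: [0.6, 0.2, 0.1]
opening: 0.0851
grip_force: 0.0
```

```bash
python3 -c "
from h import *
st()
d=snap('scene','s1')
i=d['image'][40:240,260:480]
cv2.imwrite('pics/s1c.png',cv2.resize(i,None,fx=3,fy=3,interpolation=cv2.INTER_CUBIC))"
```

```text
t 4.15 pos [0.4631 0.2589 0.087 ] inboard [-0.4089 -0.0102] xyaw err -0.004 F [0.6 0.2 0.1] open 0.085
[[-0.075, 0.997, 0.003], [0.997, 0.075, 0.001], [0.001, 0.003, -1.0]]
```

View pics/s1c.png

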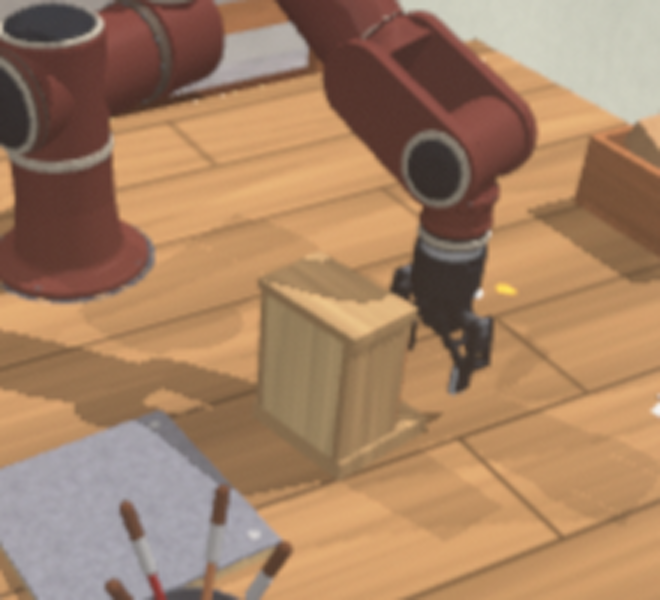

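The right fingertip is at crop (457,390), i.e. full picture about (412,170). I'll check its height.

```bash
python3 -c "
from h import *
d=load('s1')
T=np.array([.4631,.2589])
for z in(0,.014,.027,.04):
  for y in(.0425,.057): print(z,y,((proj(d,[*(T+y*np.array([.997,.075])),z])-[260,40])*3).round(0))"
```

```text
0 0.0425 [449. 408.]
0 0.057 [457. 415.]
0.014 0.0425 [451. 398.]
0.014 0.057 [459. 405.]
0.027 0.0425 [452. 389.]
0.027 0.057 [461. 396.]
0.04 0.0425 [454. 380.]
0.04 0.057 [463. 387.]
```

Request:
{"op": "drive_tool", "data": {
  "rows": [
    [[0, 0, 0.006], 0.004],
    [[0, 0, 0.006], 0],
    [[0, 0, 0.005], 0],
    [[0, 0, 0], 0],
    [[-0.015, 0, 0], 0],
    [[-0.015, 0, 0], 0],
    [[-0.01, 0, 0], 0],
    [[-0.01, 0, 0], 0],
    [[-0.01, 0, 0], 0],
    [[0, 0, 0], 0]
  ]
}}

```text
t: 5.2
tool_pos: [0.466, 0.1973, 0.068]
tool_rot: [2.142, 2.298, -0.001]
contact_force: [-0.2, 0.7, 0.0]
opening: 0.0853
grip_force: 0.0
```

Request:
{"op": "drive_tool", "data": {
  "rows": [
    [[-0.01, 0, 0], 0],
    [[-0.01, 0, 0], 0],
    [[-0.01, 0, 0], 0],
    [[-0.01, 0, 0], 0],
    [[-0.01, 0, 0], 0],
    [[-0.01, 0, 0], 0],
    [[-0.005, 0, 0], 0],
    [[0, 0, 0], 0]
  ]
}}

```text
t: 6.0
tool_pos: [0.4706, 0.1327, 0.0678]
tool_rot: [2.14, 2.299, -0.002]
contact_force: [1.1, 0.1, 0.6]
opening: 0.0853
grip_force: 0.0
```

```bash
python3 -c "
from h import *
st()
d=snap('top','t1')
i=d['image'][175:285,190:385]
cv2.imwrite('pics/t1c.png',cv2.resize(i,None,fx=4,fy=4,interpolation=cv2.INTER_CUBIC))"
```

```text
t 6.0 pos [0.4706 0.1327 0.0678] inboard [-0.2825 -0.0127] xyaw err -0.008 F [1.1 0.1 0.6] open 0.085
[[-0.071, 0.997, -0.0], [0.997, 0.071, -0.001], [-0.001, -0.0, -1.0]]
```

View pics/t1c.png

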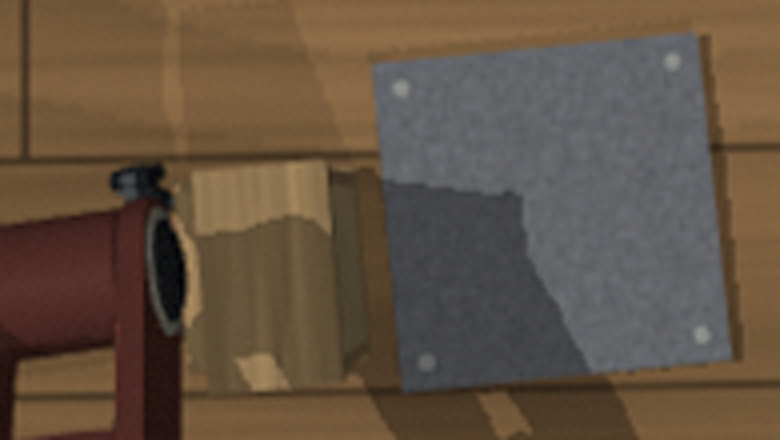

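The niche is now square in the view, with its top back edge at (327,162)-(344,380), nearly parallel to the board edge.

```bash
python3 -c "
from h import *
d=load('t1')
P=rect(d,[(327,162),(344,380)],.18)
print(P,[inb(p) for p in P],inb(P.mean(0)),np.linalg.norm(P[0]-P[1]))"
```

```text
[[ 0.54013119 -0.00445014  0.18      ]
 [ 0.40379182 -0.01346413  0.18      ]] [array([-0.14026712,  0.04570016]), array([-0.142095  , -0.09092464])] [-0.14118106 -0.02261224] 0.13663702620949988
```

Request:
{"op": "drive_tool", "data": {
  "rows": [
    [[-0.006, 0, 0], -0.008],
    [[-0.005, 0, 0], 0],
    [[-0.004, 0, 0], 0],
    [[-0.003, 0, 0], 0],
    [[-0.002, 0, 0], 0],
    [[0, 0, 0], 0]
  ]
}}

```text
t: 6.65
tool_pos: [0.472, 0.1134, 0.0678]
tool_rot: [2.131, 2.308, -0.001]
contact_force: [0.4, 0.7, 0.0]
opening: 0.0853
grip_force: 0.2
```

Request:
{"op": "drive_tool", "data": {
  "rows": [
    [[-0.002, 0, 0], 0],
    [[-0.001, 0, 0], 0],
    [[0, 0, 0], 0],
    [[0, 0, 0], 0]
  ]
}}

```text
t: 7.05
tool_pos: [0.4723, 0.1112, 0.0678]
tool_rot: [-2.131, -2.308, -0.001]
contact_force: [-0.1, 4.8, -0.8]
opening: 0.0854
grip_force: 2.6
```

```bash
python3 -c "
from h import *
st()"
```

```text
t 7.05 pos [0.4723 0.1112 0.0678] inboard [-0.2609 -0.0127] xyaw err 0.0005 F [-0.1  4.8 -0.8] open 0.085
[[-0.08, 0.997, -0.0], [0.997, 0.08, 0.001], [0.001, -0.0, -1.0]]
```

Request:
{"op": "drive_tool", "data": {
  "rows": [
    [[-0.001, 0, 0], 0],
    [[-0.001, 0, 0], 0],
    [[0, 0, 0], 0],
    [[0, 0, 0], 0],
    [[0, 0, 0], 0]
  ]
}}

```text
t: 7.55
tool_pos: [0.4723, 0.1109, 0.0679]
tool_rot: [-2.129, -2.305, -0.006]
contact_force: [-0.6, 13.1, -0.4]
opening: 0.0854
grip_force: 6.8
```

```bash
python3 -c "
from h import *
st()
d=snap('top','t2')
i=d['image'][175:285,190:385]
cv2.imwrite('pics/t2c.png',cv2.resize(i,None,fx=4,fy=4,interpolation=cv2.INTER_CUBIC))"
```

```text
t 7.55 pos [0.4723 0.1109 0.0679] inboard [-0.2606 -0.0127] xyaw err 0.0 F [-0.6 13.1 -0.4] open 0.085
[[-0.079, 0.997, -0.0], [0.997, 0.079, 0.005], [0.005, 0.0, -1.0]]
```

View pics/t2c.png

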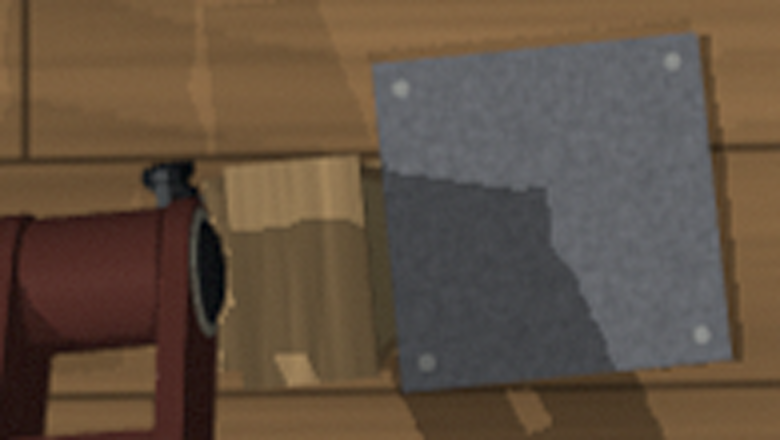

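The back of the foot stands flush and square against the edge with 13 N of contact. Next I back off, rise to the brow, and shift y by -10 mm to centre on the niche.

Request:
{"op": "drive_tool", "data": {
  "rows": [
    [[0.01, 0, 0], 0],
    [[0.015, 0, 0], 0],
    [[0.005, -0.003, -0.03], 0],
    [[0, -0.003, -0.04], 0],
    [[0, -0.004, -0.04], 0],
    [[0, 0, -0.03], 0],
    [[0, 0, 0], 0],
    [[0, 0, 0], 0]
  ]
}}

```text
t: 8.4
tool_pos: [0.4607, 0.1377, 0.2089]
tool_rot: [2.129, 2.307, 0.001]
contact_force: [-0.1, -0.1, -1.0]
opening: 0.0851
grip_force: 0.0
```

```bash
python3 -c "
from h import *
st()"
```

```text
t 8.4 pos [0.4607 0.1377 0.2089] inboard [-0.2883 -0.0222] xyaw err 0.0007 F [-0.1 -0.1 -1. ] open 0.085
[[-0.08, 0.997, 0.002], [0.997, 0.08, -0.001], [-0.001, 0.002, -1.0]]
```

Request:
{"op": "drive_tool", "data": {
  "rows": [
    [[-0.025, 0, 0], 0],
    [[-0.025, 0, 0], 0],
    [[-0.012, 0, 0], 0],
    [[-0.006, 0, 0], 0],
    [[-0.006, 0, 0], 0],
    [[-0.006, 0, -0.003], 0],
    [[-0.006, 0, -0.003], 0],
    [[-0.006, 0, -0.003], 0],
    [[0, 0, 0], 0]
  ]
}}

```text
t: 9.3
tool_pos: [0.4679, 0.0458, 0.2176]
tool_rot: [2.131, 2.307, 0.001]
contact_force: [-0.2, 1.2, -0.3]
opening: 0.0854
grip_force: 0.6
```

```bash
python3 -c "
from h import *
st()
d=snap('scene','s2')
i=d['image'][40:240,260:480]
cv2.imwrite('pics/s2c.png',cv2.resize(i,None,fx=3,fy=3,interpolation=cv2.INTER_CUBIC))"
```

```text
t 9.3 pos [0.4679 0.0458 0.2176] inboard [-0.1961 -0.0224] xyaw err 0.0001 F [-0.2  1.2 -0.3] open 0.085
[[-0.079, 0.997, 0.001], [0.997, 0.079, -0.0], [-0.0, 0.001, -1.0]]
```

View pics/s2c.png

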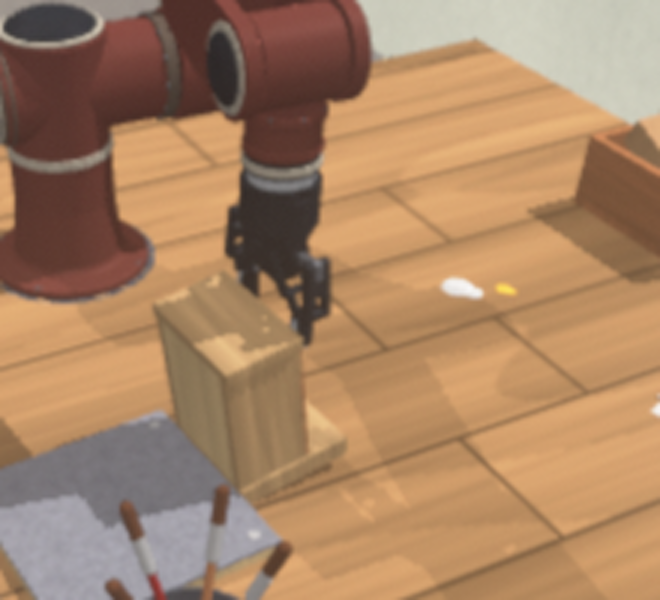

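The niche is tipping squarely, with the fingertips on the brow at about (305,335) and its foot at the edge. I'll continue along the arc.

Request:
{"op": "drive_tool", "data": {
  "rows": [
    [[-0.01, 0, -0.005], 0],
    [[-0.01, 0, -0.004], 0],
    [[-0.01, 0, -0.003], 0],
    [[-0.01, 0, -0.002], 0],
    [[-0.01, 0, -0.001], 0],
    [[-0.01, 0, 0], 0],
    [[-0.01, 0, 0], 0],
    [[-0.01, 0, 0], 0],
    [[-0.008, 0, 0], 0],
    [[0, 0, 0], 0]
  ]
}}

```text
t: 10.35
tool_pos: [0.4746, -0.0424, 0.2318]
tool_rot: [-2.132, -2.307, 0.0]
contact_force: [0.2, 0.2, 0.5]
opening: 0.0857
grip_force: 0.0
```

```bash
python3 -c "
from h import *
st()
d=snap('scene','s3')
i=d['image'][40:240,220:440]
cv2.imwrite('pics/s3c.png',cv2.resize(i,None,fx=3,fy=3,interpolation=cv2.INTER_CUBIC))"
```

```text
t 10.35 pos [ 0.4746 -0.0424  0.2318] inboard [-0.1076 -0.0226] xyaw err -0.0007 F [0.2 0.2 0.5] open 0.086
[[-0.079, 0.997, -0.0], [0.997, 0.079, -0.0], [-0.0, -0.0, -1.0]]
```

View pics/s3c.png

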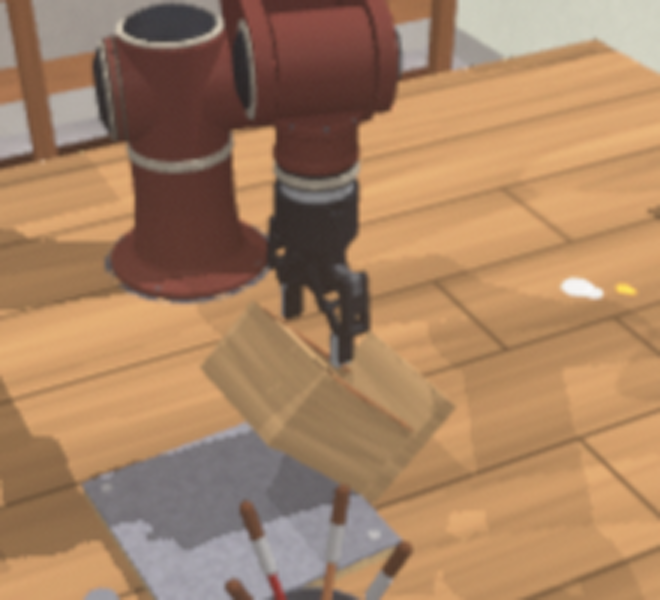

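The niche is at about 45° and falling free (force near zero). I'll let it fall and lift away.

Request:
{"op": "drive_tool", "data": {
  "rows": [
    [[0, 0, -0.02], 0],
    [[0, 0, -0.03], 0],
    [[0, 0, -0.03], 0],
    [[0, 0, -0.02], 0],
    [[0, 0, 0], 0],
    [[0, 0, 0], 0],
    [[0, 0, 0], 0],
    [[0, 0, 0], 0],
    [[0, 0, 0], 0],
    [[0, 0, 0], 0]
  ]
}}

```text
t: 11.4
tool_pos: [0.4744, -0.0414, 0.3311]
tool_rot: [-2.13, -2.308, 0.001]
contact_force: [-0.3, 0.4, 0.4]
opening: 0.0853
grip_force: 0.0
```

```bash
python3 -c "
from h import *
st()
d=snap('scene','s4')
e=snap('top','t4')
i=np.vstack([cv2.resize(d['image'][110:240,210:430],None,fx=2.5,fy=2.5)[:,:550],cv2.resize(e['image'][175:285,190:385],(550,270))])
cv2.imwrite('pics/s4c.png',i); print(i.shape)"
```

```text
t 11.4 pos [ 0.4744 -0.0414  0.3311] inboard [-0.1086 -0.0228] xyaw err 0.0006 F [-0.3  0.4  0.4] open 0.085
[[-0.08, 0.997, -0.001], [0.997, 0.08, 0.0], [0.0, -0.001, -1.0]]
(595, 550, 3)
```

View pics/s4c.png

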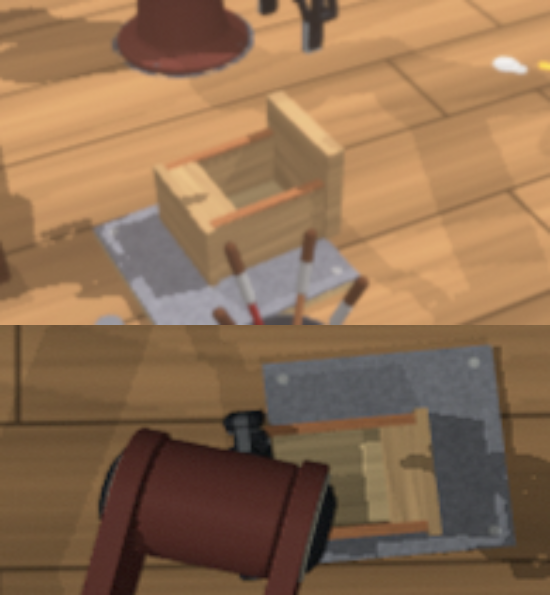

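The niche lies on its back, open front up, in line with the board, with its top-end corners at (428,408) and (440,533). I'll check where the heel is.

```bash
python3 -c "
from h import *
d=load('t4')
s=np.array([550/195,270/110])
P=[back(d,np.array([u,v-325])/s+[190,175],.101) for u,v in((428,408),(440,533))]
print([inb(p) for p in P],'heel x rel edge',inb((P[0]+P[1])/2)-[.18-.12,0])"
```

```text
[array([0.04208648, 0.04689228]), array([ 0.03949713, -0.09073263])] heel x rel edge [-0.01920819 -0.02192018]
```

```bash
python3 -c "
from h import *
print(ctrl.finish_job())"
```

```text
the job is handed in; nothing more can be done
None
```

The job is handed in: the niche lies on its back on the felt, open front up and in line with the board, with its heel measured about 19 mm outside the near edge and 22 mm off the edge's middle; the arm is clear and never went near the bystanders, and the hand-in gave back no verdict.

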